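Drop a slate sign blank over the pin of a shaping jig

ROBOT

A 7-joint arm with a two-finger parallel gripper is mounted at the origin on the work surface. World frame = base frame: x ahead of the robot, y to its left, z up, the work surface at z = 0. Lengths are in m, angles in degrees, forces in N, time in s.
With the tool pointing down it reaches from about 0.425 to 1.025 m from the base axis. Payload 3.6 kg.
Tool frame: the origin (TCP) lies midway between the tips of the shut fingers; the grasp point (between the pads) lies 19 mm behind it (r.grasp_offset is the distance from the TCP to the grasp point, in m); z points along the fingers, y is the line along which they close (so a half turn about z gives the same grasp; the last joint's range is limited). The gripper opens to 85 mm and grips with 20 to 120 N. Pads are 22 mm wide; open, the fingers measure 114 mm over their backs; the gripper's body (76 mm by 85 mm) begins 54 mm behind the grasp point. The pads swing forward as they close: fully open they stand 13 mm farther back than shut.
Start: joints at [-79.956, 33.873, 2.773, 92.16, -1.908, 54.013, -1.931], TCP at [0.193, 0.699, 0.231] pointing down, gripper open.
Joint ranges: [-153.93, 153.93], [-27.13, 128.08], [-72.61, 78.16], [10.71, 143.7], [-87.88, 267.88], [4.46, 118.87], [-176.78, 176.78]. Speed limits (degrees/s): [147.25, 147.25, 180, 180, 180, 180, 180].

INTERFACE

Orientations are given as a 3x3 rotation matrix whose columns are the frame's x, y, z axes.
In Python, from station import r gives the robot as it stands.
- The arm moves only by the shell command python3 -m handwheel 'ROWS'. ROWS is 1 to 20 rows, parted by semicolons, with the numbers parted by spaces; each row has 7 numbers: the finger opening in m, then dx, dy, dz in m, then a rotation vector rx, ry, rz in degrees; each row is the pose to reach, as a shift and turn from the pose commanded when the command began, along the tool's axes at that moment; what a row does not reach only later rows make up. A row lasts 1/8 s, in which the tool goes at most 0.0625 m and 10.7 degrees, less where a joint would pass 70% of its speed; a pose out of reach is approached as far as the arm can. The fingers move at their own pace and stop on an object; the grip force is fixed at half the most. Time passes only in rows, so rows that do not move let the fingers close. It prints the time, the measured TCP pose, the force, the opening and the grip force at its end. Input that does not fit is refused with a message, and nothing moves.
- r.observe(): the state, without advancing time (a new reading comes with each control period).
- r.read_camera(name): name is "scene" or "top" or "wrist"; returns the picture (480x640x3 uint8, blue, green, red); there is no depth.
- r.camera_info(name): a dict with "mtx" (3x3 intrinsics, pixels), "cam_to_world" (4x4, takes a point from camera to world coordinates). Camera axes: x right, y up, looking along -z (the intrinsics and any distortion apply to the point x, -y, -z); pixel columns grow to the right and rows downward; lengths in m; the calibration is good to about 2 mm. A picture is of the moment at which its call begins: read the wrist's pose just before it. camera_info takes no time and is no camera call; for the wrist camera it gives the pose at the moment of the call.
- r.finish_job(): hands the job in; it is judged then, once.
Trained networks look in the newest picture that a camera, given by its name, has taken for a name from the list of things; names that differ only in an ending like _2 or _b are one class to them, and where a whole thing is asked for, a point or a joint stands for the part that bears it (a point fixed in the world has none). Each returns a list of dicts, best first, with "p" (0 to 1); they miss things now and then, are a little off and sometimes report something else, mostly with a low value. They report only what shows in the picture. A call takes as long as a camera call. They do not tell look-alikes from the thing itself.
- r.find_in(target, camera): "location" ([column, row] in pixels, amid what is visible of it).
- r.regions_of(target, camera): "pixels" (480x640 bool, what is visible of it) and "location" ([column, row] in pixels, amid what is visible of it).
The state is a dict: "time": time; "joint_positions": joint angles; "joint_velocities": joint speeds; "joint_torque": joint torques, N m; "tcp_pos": TCP position; "tool_rot": TCP orientation; "ft_force": force on the tool from outside, world axes, zero at the start; "torque": the same for the moment, N m; "gripper_width": finger opening in m; "grasp_force": force on a finger pad.
Only numpy, scipy, OpenCV 4.12 (cv2) and the standard library are available. Lean on these libraries where they do the work, as an engineer would, in place of code of your own. Each camera call takes 0.05 s, during which the arm holds its last target. There are 200 camera calls.

TASK

Get the long slate blank with the hole ready for rasping: lay it on the plywood jig against the wooden fence, hole end resting up on the steel locating pin, and slide it along the fence until its hole drops over the pin and it lies flat. Then swing the wooden hold-down fully over the slate and let go of everything. Slate is brittle, so never force it against the pin or the jig, and leave the other things on the bench alone.

Things in the scene. Friction and masses are not known exactly. Their poses are not given: they have to be found in the camera images.
- slate: Loose slate sign blank (all sizes in mm): dark flat bar 220 long (x), 48 wide (y), 10 thick, about 0.29 kg. Origin: centre of its underside. A round 13 hole goes through it on the centre line, 70 from the centre towards its +x end (40 from that end). Starts flat on the bench, right of the jig; grip it across its width. Brittle: over 22 N on the pin or 40 N on the whole jig breaks it.
- slate_hole (a point): Centre of the slate's hole, at the underside.
- jig: Shaping jig fixed on the bench: plywood board 18 mm thick, from -160 to +140 in its x, -70 to +80 in its y, with an aluminium track along y = 0. Origin on the bench under the track's centre line. The slate goes on with its +x end towards the jig's +x end. Laid on the pin it leans about 0.07 rad, hole end up, other end on the board; pushed along it drops by its own weight.
- jig_fence (a point): Middle of the wooden fence's straight face, at the board's surface (jig x = 55, y = -24, z = 18 mm). The fence runs along the jig's x from -20 to +130 mm, 30 mm wide, 26 mm high above the board; a slate laid against it has its centre line at jig y = 0, over the pin's line.
- jig_track (a point): Point on the board's surface at the middle of the pin's range (jig x = 60, y = 0, z = 18 mm; jig's axes). The fixed upright steel pin, 10 mm thick, 14 mm high, top bevelled to 7 mm, stands on y = 0 within 9 mm of this point along x, clamped wherever it was last set: its place is not reported. See it before the slate covers it, or feel for it with the slate.
- holddown (a joint): Swing hold-down about an upright pivot at jig x = 10, y = +48 mm. Grows clockwise from above: starts clear at 0 to 0.5 rad, points along the jig's +x at 0.6, and along -y over the slate at its stop, 2.17. Stiff (1.3 N at the knob), stays put. Wooden arm 18 mm wide, 48 mm long, underside 12 and top 22 mm above the board: it clears a flat slate, not a leaning one.
- holddown_knob (a point): Grip point on the hold-down's upright wooden knob, 40 mm from the pivot, 38 mm above the board; the knob is 18 mm in diameter, its top 51 mm above the board.
- offcut: Plain slate offcut without a hole, 150 x 80 x 9, lying flat (mm); leave it where it is. Origin at its underside.
- rasp: Rasp with wooden handle, about 290 long, 36 wide, 30 high (mm); leave it where it is. Origin at its underside.
- mug: White mug, 80 across, 92 high, with a handle (mm); leave it where it is. Origin at its underside.
- tub: White lidded plastic tub, 96 across, 110 high (mm); leave it where it is. Origin at its underside.
- mallet: Round-headed wooden mallet, about 240 long, 84 high (mm); leave it where it is. Origin at its underside.
- rule: Steel rule, 300 x 28 x 4, lying flat (mm); leave it where it is. Origin at its underside.
- rubstone: Grey rubbing stone, 110 x 50 x 28 (mm); leave it where it is. Origin at its underside.
Mind the look-alikes: they are no part of the job. What is shaped like the slate but purple is not meant.

How it is judged:
By the outcome, as a careful person would: the job done as asked, in the order asked, and still so for the second after the job is handed in, with the robot touching nothing.
It also fails if it takes over 64 s, if anything falls off the work surface, if the arm or the gripper's body presses on something with over 40 N, if the wrist force passes 120 N, or if a joint passes its speed limit or range.

## Working session

There is one attempt and no reset: what is moved stays moved. The work goes in short steps, Python scripts to look and compute and a shell command to move; the robot and the scene stay as the last step left them, time stands still between calls to the robot, and variables do not carry over. Pictures are saved under pics/ and viewed, at most 14 in all, crops included, and the job is handed in when it is done.

```bash
mkdir -p pics; ls
python3 - <<'E'
from station import r
import cv2,numpy as np
o=r.observe();print(o['time'],o['tcp_pos'],o['tool_rot'],o['gripper_width'])
for c in ['scene','top','wrist']:
    i=r.read_camera(c);cv2.imwrite(f'pics/{c}0.png',i)
    f=r.camera_info(c);print(c,np.round(f['mtx'],1).tolist(),np.round(f['cam_to_world'],3).tolist(),[k for k in f])
    if c=='wrist':continue
    for t in ['slate','slate_hole','jig','jig_fence','jig_track','holddown_knob','holddown']:
        print(c,t,[(np.round(d['location']).tolist(),round(d['p'],2)) for d in r.find_in(t,c)][:3])
E
```

```text
pics
0.0 [0.19229264 0.69816666 0.23013554] [[-9.64121916e-01  2.65459399e-01 -4.88645838e-04]
 [ 2.65459823e-01  9.64119385e-01 -2.21202650e-03]
 [-1.16090300e-04 -2.26237907e-03 -9.99997434e-01]] 0.08547751251201015
scene [[622.1, 0.0, 318.9], [0.0, 622.1, 254.3], [0.0, 0.0, 1.0]] [[-0.407, -0.674, 0.616, 1.63], [0.913, -0.31, 0.264, 0.479], [0.013, 0.67, 0.742, 1.351], [0.0, 0.0, 0.0, 1.0]] ['mtx', 'cam_to_world']
scene slate [([214.0, 172.0], 0.97), ([216.0, 223.0], 0.86)]
scene slate_hole [([216.0, 221.0], 0.75), ([217.0, 169.0], 0.59)]
scene jig [([349.0, 281.0], 0.87)]
scene jig_fence [([351.0, 280.0], 0.91)]
scene jig_track [([354.0, 282.0], 0.74), ([214.0, 225.0], 0.29)]
scene holddown_knob [([371.0, 269.0], 0.52)]
scene holddown [([372.0, 268.0], 0.44)]
top [[607.6, 0.0, 329.9], [0.0, 607.6, 236.7], [0.0, 0.0, 1.0]] [[-0.01, 0.996, -0.085, 0.396], [-1.0, -0.011, -0.003, 0.015], [-0.004, 0.085, 0.996, 1.702], [0.0, 0.0, 0.0, 1.0]] ['mtx', 'cam_to_world']
top slate [([506.0, 322.0], 0.73), ([162.0, 229.0], 0.4), ([292.0, 231.0], 0.2)]
top slate_hole [([456.0, 242.0], 0.85)]
top jig [([295.0, 232.0], 0.7)]
top jig_fence [([184.0, 279.0], 0.67), ([295.0, 230.0], 0.64)]
top jig_track [([296.0, 229.0], 0.95), ([156.0, 230.0], 0.68)]
top holddown_knob [([274.0, 242.0], 0.49), ([268.0, 295.0], 0.3)]
top holddown [([277.0, 244.0], 0.5), ([459.0, 240.0], 0.23)]
wrist [[372.5, 0.0, 319.3], [0.0, 372.5, 236.8], [0.0, 0.0, 1.0]] [[0.266, -0.93, -0.253, 0.129], [0.964, 0.257, 0.069, 0.717], [0.001, -0.262, 0.965, 0.375], [0.0, 0.0, 0.0, 1.0]] ['mtx', 'cam_to_world']
```

View pics/top0.png

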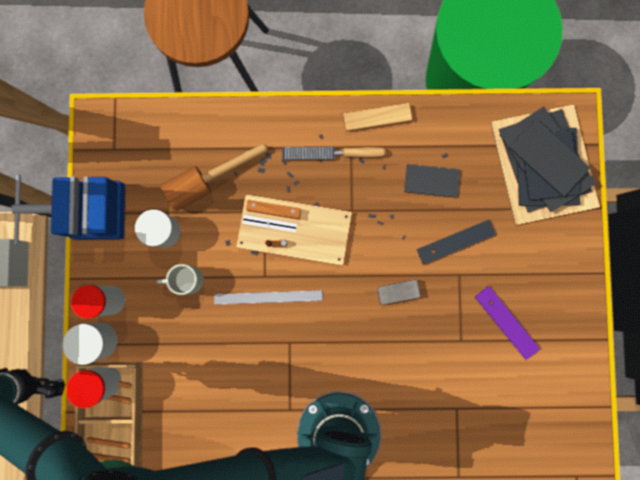

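View pics/scene0.png

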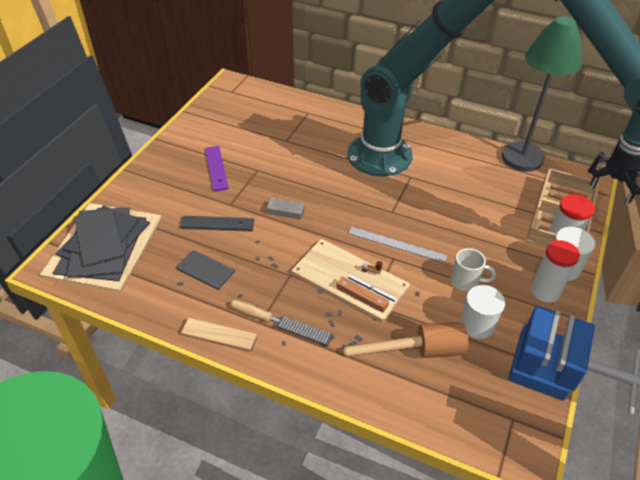

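The top view shows the real slate (dark) at about (457,242), the jig at (295,230) with its fence on the far side, and the hold-down near (277,243). The purple look-alike is at (507,322).

```bash
cat > h.py <<'E'
from station import r
import cv2,numpy as np
def w(uv,z,c,f=None):
    f=f or r.camera_info(c);M=np.array(f['cam_to_world']);K=np.array(f['mtx'])
    d=np.linalg.inv(K)@[uv[0],uv[1],1];d=M[:3,:3]@[d[0],-d[1],-d[2]];p=M[:3,3]
    return p+d*(z-p[2])/d[2]
def px(P,c,f=None):
    f=f or r.camera_info(c);M=np.array(f['cam_to_world']);K=np.array(f['mtx'])
    q=M[:3,:3].T@(np.array(P)-M[:3,3]);q=K@[q[0],-q[1],-q[2]];return q[:2]/q[2]
def rect(mask,z,c,f=None):
    f=f or r.camera_info(c)
    n,l,s,_=cv2.connectedComponentsWithStats(mask.astype(np.uint8));k=1+np.argmax(s[1:,4])
    ys,xs=np.nonzero(l==k);P=np.array([w(a,z,c,f)[:2] for a in zip(xs,ys)])
    (cx,cy),(a,b),_=R=cv2.minAreaRect((P*1000).astype(np.float32))
    return np.array([cx,cy])/1000,(a,b),cv2.boxPoints(R)/1000
def to_tool(P):
    o=r.observe();return o['tool_rot'].T@(np.array(P)-o['tcp_pos'])
E
python3 - <<'E'
from h import *
np.set_printoptions(precision=4,suppress=True)
for c in ['top','scene']:
    r.read_camera(c)
    for t,z in [('slate',.01),('jig',.018),('rubstone',.028),('offcut',.009),('rule',.004),('mug',.092),('tub',.11),('mallet',.04),('rasp',.03)]:
        for d in r.regions_of(t,c)[:2]:
            m,s,b=rect(d['pixels'],z,c);print(c,t,round(d['p'],2),m,np.round(s),b.tolist() if t in('slate','jig') else '')
i=cv2.imread('pics/top0.png')
a=cv2.resize(i[185:275,225:365],(800,514),interpolation=cv2.INTER_CUBIC)
b=cv2.resize(i[205:275,400:510],(800,509),interpolation=cv2.INTER_CUBIC)
cv2.imwrite('pics/c1.png',cv2.resize(np.vstack([a[:,:],b]),(468,600)))
E
```

```text
top slate 0.75 [ 0.2974 -0.4638] [224.  53.] [[0.1926427036523819, -0.5118197798728943], [0.2253943532705307, -0.5537471175193787], [0.4020597040653229, -0.4157445430755615], [0.3693080544471741, -0.37381720542907715]]
top slate 0.57 [ 0.5223 -0.3305] [ 47. 219.] [[0.46043866872787476, -0.23739805817604065], [0.5407581329345703, -0.44076332449913025], [0.5841095447540283, -0.4236415922641754], [0.5037900805473328, -0.220276340842247]]
top jig 0.77 [0.5605 0.1214] [302. 154.] [[0.45957931876182556, -0.014859100803732872], [0.6113935112953186, -0.040343016386032104], [0.6614186763763428, 0.25767001509666443], [0.5096045732498169, 0.2831539213657379]]
top rubstone 0.76 [ 0.3857 -0.1652] [ 53. 114.] 
top offcut 0.87 [ 0.6951 -0.2671] [150.  83.] 
top rule 0.78 [0.3742 0.1952] [ 28. 298.] 
top mug 0.72 [0.4205 0.4109] [94. 97.] 
top tub 0.88 [0.5578 0.4752] [117.  98.] 
top mallet 0.69 [0.7218 0.3351] [ 89. 314.] 
top rasp 0.94 [0.7738 0.0073] [ 41. 288.] 
scene slate 0.67 [ 0.5287 -0.3351] [ 56. 218.] [[0.45994165539741516, -0.24579504132270813], [0.545779287815094, -0.4463995397090912], [0.597396731376648, -0.42431268095970154], [0.5115590691566467, -0.22370819747447968]]
scene slate 0.56 [ 0.3035 -0.4655] [231.  51.] [[0.19670085608959198, -0.5165753960609436], [0.22808818519115448, -0.5567790865898132], [0.4103233516216278, -0.4145067036151886], [0.3789360225200653, -0.3743029832839966]]
scene rubstone 0.84 [ 0.3998 -0.1659] [ 77. 116.] 
scene offcut 0.63 [ 0.7027 -0.2691] [157.  89.] 
scene rule 0.71 [0.3781 0.191 ] [ 38. 301.] 
scene mug 0.86 [0.4661 0.4114] [125. 131.] 
scene tub 0.92 [0.6041 0.4852] [169.  93.] 
scene mallet 0.56 [0.7197 0.3297] [101. 323.] 
scene rasp 0.88 [0.7887 0.0099] [289.  41.] 
scene rasp 0.48 [0.4081 0.4088] [134. 141.]
```

View pics/c1.png

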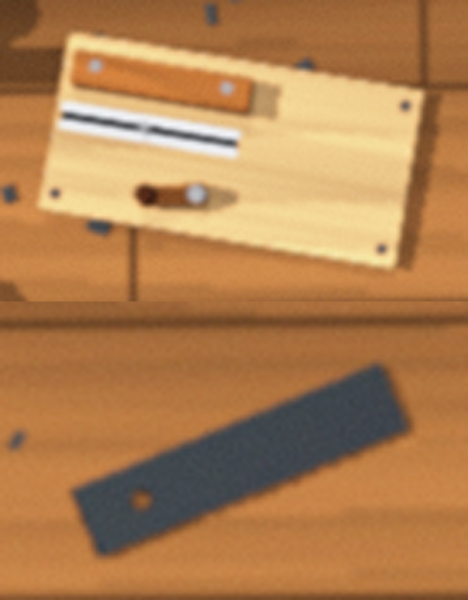

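The crop shows the pin mid-track at about (143,127) in the upper panel. In the lower panel the slate's hole is towards +y, at its near-left end. I'll go and look over the jig with the wrist camera.

```bash
python3 -m handwheel '0.085 -0.519 -0.425 -0.02 0 0 53;0.085 -0.519 -0.425 -0.02 0 0 53;0.085 -0.519 -0.425 -0.02 0 0 53;0.085 -0.519 -0.425 -0.02 0 0 53;0.085 -0.519 -0.425 -0.02 0 0 53;0.085 -0.519 -0.425 -0.02 0 0 53;0.085 -0.519 -0.425 -0.02 0 0 53;0.085 -0.519 -0.425 -0.02 0 0 53;0.085 -0.519 -0.425 -0.02 0 0 53;0.085 -0.519 -0.425 -0.02 0 0 53;0.085 -0.519 -0.425 -0.02 0 0 53;0.085 -0.519 -0.425 -0.02 0 0 53;0.085 -0.519 -0.425 -0.02 0 0 53;0.085 -0.519 -0.425 -0.02 0 0 53;0.085 -0.519 -0.425 -0.02 0 0 53'
python3 - <<'E'
from h import *
f=r.camera_info('wrist');cv2.imwrite('pics/w1.png',r.read_camera('wrist'));np.savez('w1.npz',**f)
print(r.observe()['tcp_pos'],r.observe()['ft_force'])
for t in ['jig_fence','jig_track','holddown_knob']:
    print(t,[(np.round(d['location'],1).tolist(),round(d['p'],2)) for d in r.find_in(t,'wrist')][:3])
E
```

```text
time: 3.72
tcp_pos: [0.5793, 0.153, 0.2512]
tool_rot: [[-0.371, 0.929, -0.001], [0.929, 0.371, 0.0], [0.001, -0.0, -1.0]]
ft_force: [-0.1, -0.4, 0.4]
gripper_width: 0.0845
grasp_force: 0.0
[0.57943931 0.15273557 0.25125742] [0.21364916 0.6329047  0.76476611]
jig_fence [([298.8, 207.9], 0.68)]
jig_track [([302.4, 211.6], 0.73)]
holddown_knob [([268.7, 169.6], 0.62)]
```

View pics/w1.png

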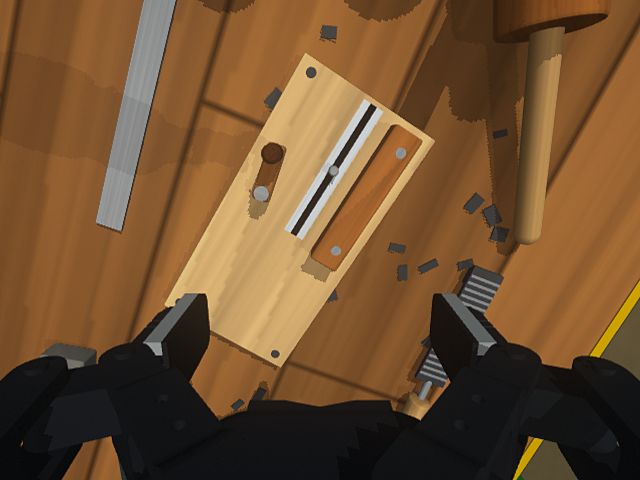

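The wrist view shows board corners at (306,53), (434,141), (281,368) and (165,302), the pin top at (333,171) and the knob at (272,152). The slate-side view is clear too.

Run:
```python
from h import *
np.set_printoptions(precision=4,suppress=True)
f=dict(np.load('w1.npz'));i=cv2.imread('pics/w1.png');g=cv2.cvtColor(i,cv2.COLOR_BGR2GRAY)
c=np.float32([[306,53],[434,141],[281,368],[372,100],[384,109],[286,231],[300,240]]).reshape(-1,1,2)
c=cv2.cornerSubPix(g,c,(5,5),(-1,-1),(3,50,.01)).reshape(-1,2);print(c)
P=np.array([w(a,.018,'wrist',f)[:2] for a in c[:3]])
J=np.array([[.14,.08],[.14,-.07],[-.16,-.07]])
A=J-J.mean(0);B=P-P.mean(0);U,S,V=np.linalg.svd(A.T@B);R=(U@V).T
o=P.mean(0)-R@J.mean(0);print('org',o,'head',np.degrees(np.arctan2(R[1,0],R[0,0])),'res',(P-(J@R.T+o))*1000)
tj=lambda uv,z:R.T@(w(uv,z,'wrist',f)[:2]-o)*1000
print('trk corners',[tj(a,.018) for a in c[3:]])
# pin
hsv=i[160:184,322:345];
print('pin top',tj((333,171),.032),'knob',tj((272,152),.069),'pivot?',tj((261,193),.043),'fence screws',tj((401,154),.044),tj((336,251),.044))
s=cv2.resize(i[140:205,300:370],None,fx=8,fy=8,interpolation=cv2.INTER_NEAREST);cv2.imwrite('pics/pin.png',s)
np.savez('jig.npz',R=R,o=o)
```

```text
[[305.2119  52.2439]
 [434.6332 140.6048]
 [280.1786 367.2365]
 [371.3176 102.3897]
 [384.     109.    ]
 [289.8839 232.2621]
 [300.     240.    ]]
org [0.5681 0.1275] head 79.68631504860919 res [[ 0.5032 -0.0382]
 [-0.5467 -0.054 ]
 [ 0.0435  0.0921]]
trk corners [array([136.2162,   3.0471]), array([137.7128, -10.6422]), array([-15.1897,   3.2996]), array([-16.763 , -10.0329])]
pin top [62.9162  0.2767] knob [50.8815 56.0393] pivot? [ 9.8602 47.988 ] fence screws [109.8974 -43.5828] [ -0.6466 -43.3513]
```

View pics/pin.png

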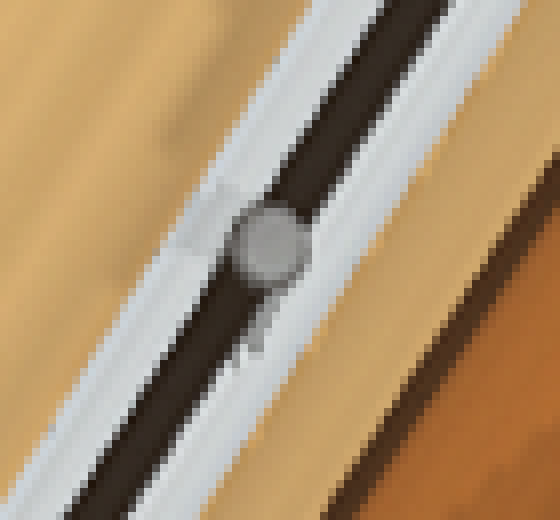

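The enlarged crop shows the pin top centred at (333.4,170) in the wrist picture, so jig x is about 64 and y about 0. Next I go above the slate's tail half.

```bash
python3 -m handwheel '0.085 -0.478 -0.232 0.05 0 0 0;0.085 -0.478 -0.232 0.05 0 0 0;0.085 -0.478 -0.232 0.05 0 0 0;0.085 -0.478 -0.232 0.05 0 0 0;0.085 -0.478 -0.232 0.05 0 0 0;0.085 -0.478 -0.232 0.05 0 0 0;0.085 -0.478 -0.232 0.05 0 0 0;0.085 -0.478 -0.232 0.05 0 0 0;0.085 -0.478 -0.232 0.05 0 0 0;0.085 -0.478 -0.232 0.05 0 0 0;0.085 -0.478 -0.232 0.05 0 0 0;0.085 -0.478 -0.232 0.05 0 0 0'
python3 - <<'E'
from h import *
np.set_printoptions(precision=4,suppress=True)
fo=dict(np.load('w1.npz'));j=np.load('jig.npz');print('pin',j['R'].T@(w((333.4,170),.032,'wrist',fo)[:2]-j['o'])*1000)
f=r.camera_info('wrist');i=r.read_camera('wrist');cv2.imwrite('pics/w2.png',i)
for d in r.regions_of('slate','wrist')[:2]:
    m,s,b=rect(d['pixels'],.01,'wrist',f);print(d['p'],d['location'],m,s,b)
    e=b[1]-b[0] if np.linalg.norm(b[1]-b[0])>.1 else b[2]-b[1];print('head',np.degrees(np.arctan2(e[1],e[0])),)
for d in r.find_in('slate_hole','wrist')[:2]:print('hole',d['p'],d['location'],w(d['location'],.005,'wrist',f))
E
```

```text
time: 5.42
tcp_pos: [0.5412, -0.3761, 0.2012]
tool_rot: [[-0.371, 0.929, 0.0], [0.929, 0.371, 0.001], [0.001, 0.001, -1.0]]
ft_force: [0.2, -0.4, 0.2]
gripper_width: 0.0853
grasp_force: 0.0
pin [63.9237  0.463 ]
0.73 [318.5, 147.3] [ 0.5226 -0.3336] (49.05897903442383, 221.03199768066406) [[ 0.459  -0.24  ]
 [ 0.5407 -0.4453]
 [ 0.5863 -0.4272]
 [ 0.5046 -0.2218]]
head -68.30351
0.65 [70.8, 192.7] [ 0.3244 -0.4468] (161.2647705078125, 48.82258224487305) [[ 0.2457 -0.4771]
 [ 0.2757 -0.5156]
 [ 0.403  -0.4166]
 [ 0.3731 -0.3781]]
head 37.86682
hole 0.8 [74.8, 191.9] [ 0.327 -0.443  0.005]
hole 0.72 [319.8, 147.1] [ 0.5207 -0.3228  0.005 ]
```

View pics/w2.png

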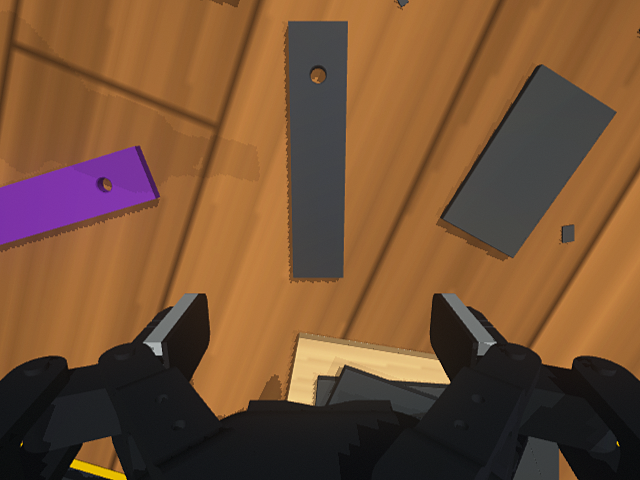

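The wrist view shows the slate upright in the picture (290–347, 22–278) with its hole at (318,75). The tool is aligned with it, so I descend and grip.

```bash
python3 -m handwheel '0.065 -0.004 -0.0015 0.06 0 0 0;0.065 -0.004 -0.0015 0.12 0 0 0;0.065 -0.004 -0.0015 0.17 0 0 0;0.065 -0.004 -0.0015 0.19 0 0 0;0.065 -0.004 -0.0015 0.2 0 0 0;0.065 -0.004 -0.0015 0.2 0 0 0' && python3 -m handwheel '0.055 0 0 0 0 0 0;0.05 0 0 0 0 0 0;0.04 0 0 0 0 0 0;0.04 0 0 0 0 0 0;0.04 0 0 0 0 0 0;0.04 0 0 0 0 0 0'
```

```text
time: 6.32
tcp_pos: [0.5412, -0.3832, 0.0022]
tool_rot: [[-0.368, 0.93, 0.001], [0.93, 0.368, -0.001], [-0.001, 0.001, -1.0]]
ft_force: [-0.3, -1.0, -0.2]
gripper_width: 0.0647
grasp_force: 0.0
time: 7.08
tcp_pos: [0.5417, -0.3833, 0.0034]
tool_rot: [[-0.368, 0.93, 0.003], [0.93, 0.368, -0.001], [-0.002, 0.002, -1.0]]
ft_force: [0.1, 1.0, 6.5]
gripper_width: 0.0457
grasp_force: 60.4
```

```bash
python3 -m handwheel '0.04 0 0 -0.02 0 0 0;0.04 0 0 -0.06 0 0 0;0.04 0 0 -0.1 0 0 0;0.04 0 0 -0.1 0 0 0'
python3 - <<'E'
from h import *
from scipy.spatial.transform import Rotation as Ro
np.set_printoptions(precision=4,suppress=True)
j=np.load('jig.npz');R,o=j['R'],j['o'];ob=r.observe()
def W(x,y,z):return np.r_[R@[x/1e3,y/1e3]+o,z]
h=np.degrees(np.arctan2(ob['tool_rot'][1,0],ob['tool_rot'][0,0]));jh=np.degrees(np.arctan2(R[1,0],R[0,0]));print(h,jh)
print('d',to_tool(W(-77,4,.07)),'rv',(Ro.from_euler('z',h-jh,degrees=True)*Ro.from_euler('y',4.05,degrees=True)).as_rotvec(degrees=True))
f=r.camera_info('wrist');i=r.read_camera('wrist');cv2.imwrite('pics/w3.png',i)
E
```

```text
time: 7.58
tcp_pos: [0.5424, -0.3847, 0.1058]
tool_rot: [[-0.368, 0.93, 0.006], [0.93, 0.368, -0.005], [-0.007, 0.004, -1.0]]
ft_force: [0.8, -0.2, -2.9]
gripper_width: 0.0457
grasp_force: 62.1
111.58404714333598 79.68631504860919
d [0.4038 0.1681 0.0337] rv [-1.1274  3.9448 31.8843]
```

View pics/w3.png

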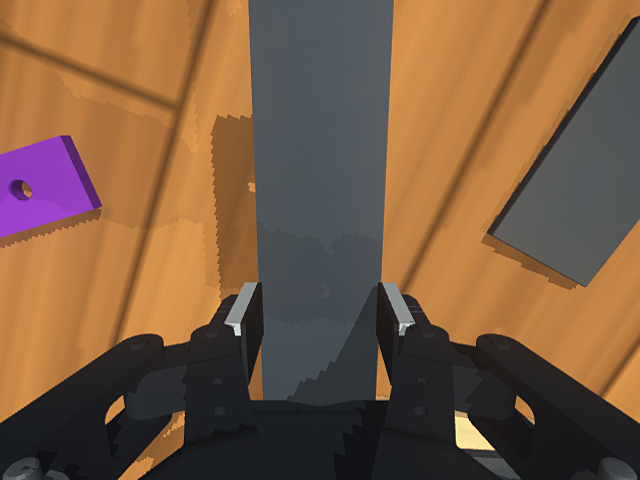

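The slate is held squarely between the pads (249–393 wide at the top of the picture, no visible sag), clear of the bench. I carry it to the jig, pitched and turned.

```bash
python3 -m handwheel '0.04 0.05 0.02 0 0 0 8;0.04 0.1 0.04 0.01 0 1 16;0.04 0.15 0.06 0.01 0 2 24;0.04 0.2 0.083 0.01 -1.13 3.94 31.9;0.04 0.25 0.104 0.02 -1.13 3.94 31.9;0.04 0.3 0.125 0.02 -1.13 3.94 31.9;0.04 0.35 0.146 0.02 -1.13 3.94 31.9;0.04 0.385 0.16 0.03 -1.13 3.94 31.9;0.04 0.404 0.168 0.034 -1.13 3.94 31.9;0.04 0.404 0.168 0.034 -1.13 3.94 31.9;0.04 0.404 0.168 0.034 -1.13 3.94 31.9;0.04 0.404 0.168 0.034 -1.13 3.94 31.9;0.04 0.404 0.168 0.034 -1.13 3.94 31.9'
cat >> h.py <<'E'
from scipy.spatial.transform import Rotation as Ro
_j=np.load('jig.npz');JR,JO=_j['R'],_j['o']
def W(x,y,z):return np.r_[JR@[x/1e3,y/1e3]+JO,z]
def J(p):return np.r_[JR.T@(np.array(p)[:2]-JO)*1e3,p[2]*1e3]
def st():
    o=r.observe();R=o['tool_rot'];np.set_printoptions(precision=3,suppress=True)
    print('J',J(o['tcp_pos']),'headerr',np.degrees(np.arctan2(R[1,0],R[0,0])-np.arctan2(JR[1,0],JR[0,0])),'pitch',np.degrees(np.arcsin(R[2,0])),'roll',np.degrees(np.arcsin(R[2,1])),'Fj',np.r_[JR.T@o['ft_force'][:2],o['ft_force'][2]],'t',o['time'])
def mv(x,y,z):print('d',to_tool(W(x,y,z/1e3)))
E
python3 - <<'E'
from h import *
st();cv2.imwrite('pics/s4.png',r.read_camera('scene'))
f=r.camera_info('wrist');np.savez('w4.npz',**f);cv2.imwrite('pics/w4.png',r.read_camera('wrist'))
E
```

```text
time: 9.25
tcp_pos: [0.5481, 0.0532, 0.0676]
tool_rot: [[0.181, 0.983, 0.013], [0.981, -0.181, 0.069], [0.07, 0.001, -0.998]]
ft_force: [0.4, -0.4, -2.4]
gripper_width: 0.0457
grasp_force: 62.1
J [-76.647   6.358  67.599] headerr -0.13520581283301272 pitch 4.019649322862264 roll 0.038801470100890856 Fj [-0.313 -0.476 -2.358] t 9.25
```

View pics/w4.png

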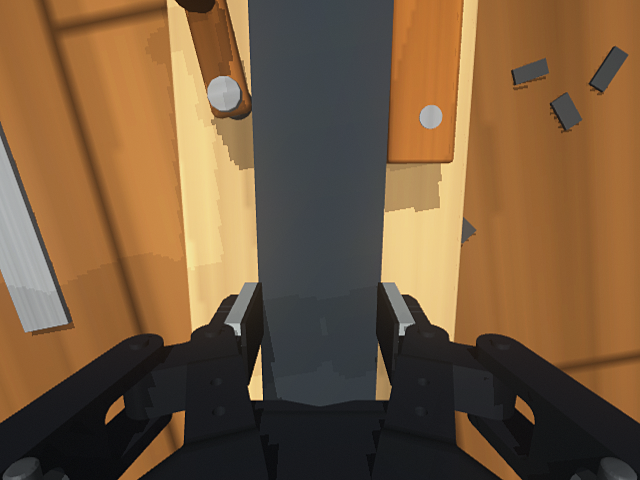

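The slate is over the jig, clear of the fence (389,162) on its right and of the hold-down on its left. I refine against the fence corner and work out the descent.

Run:
```python
from h import *
st();f=dict(np.load('w4.npz'))
print('fence corner',J(w((389,162),.044,'wrist',f)),'pivot',J(w((223,93),.043,'wrist',f)))
mv(-77,4,32);mv(-77,4,26)
```

```text
J [-75.906   6.578  67.524] headerr -0.07228670979376693 pitch 4.042175371824138 roll 0.02449206650161407 Fj [-0.463 -0.225 -3.928] t 9.35
fence corner [-19.372 -25.087  44.   ] pivot [10.574 48.751 43.   ]
d [-0.004  0.003  0.035]
d [-0.004  0.003  0.041]
```

```bash
python3 -m handwheel '0.04 -0.002 0.001 0.018 0 0 0;0.04 -0.004 0.003 0.03 0 0 0;0.04 -0.004 0.003 0.035 0 0 0;0.04 -0.004 0.003 0.035 0 0 0;0.04 -0.004 0.003 0.035 0 0 0' && python3 -c "
from h import *
st()" && python3 -m handwheel '0.04 0 0 0.001 0 0 0;0.04 0 0 0.002 0 0 0;0.04 0 0 0.003 0 0 0;0.04 0 0 0.003 0 0 0' | grep force && python3 -c "
from h import *
st()"
```

```text
time: 9.98
tcp_pos: [0.5507, 0.0527, 0.0322]
tool_rot: [[0.179, 0.984, 0.013], [0.981, -0.179, 0.069], [0.071, 0.0, -0.998]]
ft_force: [0.6, 0.5, -2.8]
gripper_width: 0.0454
grasp_force: 62.1
J [-76.647   3.711  32.198] headerr -0.00026656043582918854 pitch 4.0478117725779885 roll 0.018194008728200303 Fj [ 0.613 -0.459 -2.757] t 9.975
ft_force: [0.0, 0.9, -2.5]
grasp_force: 62.1
J [-76.423   3.911  29.11 ] headerr 0.0026067134566310607 pitch 4.046701680979854 roll 0.0005714946648986362 Fj [ 0.891  0.14  -2.497] t 10.475
```

```bash
for k in 1 2 3; do python3 -m handwheel '0.04 0 0 0.001 0 0 0;0.04 0 0 0.001 0 0 0' >/dev/null; python3 -c "
from h import *
st()"; done
```

```text
J [-76.381   3.839  28.088] headerr -0.0029425209626735083 pitch 4.047043004252102 roll 0.003931333147130368 Fj [ 0.609 -0.114 -2.418] t 10.725
J [-76.384   3.81   27.099] headerr -0.008449872457279222 pitch 4.042492189290704 roll 0.007705286317266026 Fj [-0.604 -0.339 -2.392] t 10.975
J [-76.332   3.812  26.106] headerr -0.009651618537614497 pitch 4.041535976496668 roll 0.006181145729041572 Fj [-0.101 -0.194 -1.873] t 11.225
```

```bash
S='from h import *
st()'; python3 -m handwheel '0.04 0 0.001 0 0 0 0;0.04 0 0.002 0 0 0 0;0.04 0 0.0025 0 0 0 0' >/dev/null; python3 -c "$S"; for k in 1 2; do python3 -m handwheel '0.04 0 0.0005 0 0 0 0;0.04 0 0.0005 0 0 0 0' >/dev/null; python3 -c "$S"; done
```

```text
J [-76.111   1.341  26.135] headerr 0.013046663029352614 pitch 4.0533816363534845 roll -0.002028292068108598 Fj [ 0.177  0.124 -2.004] t 11.6
J [-76.13    0.792  26.155] headerr 0.003852526774498833 pitch 4.051916124740006 roll 0.00884631603875066 Fj [ 0.309  0.699 -1.596] t 11.85
J [-76.201   0.36   26.124] headerr 0.007795248001036975 pitch 4.046349982792034 roll 0.002600947297158609 Fj [ 0.229  0.181 -2.645] t 12.1
```

```bash
S='from h import *
st()'; for k in 1 2 3; do python3 -m handwheel '0.04 0 0.0004 0 0 0 0;0.04 0 0.0004 0 0 0 0' >/dev/null; python3 -c "$S"; done
```

```text
J [-76.26    0.209  26.069] headerr 0.014893423176142133 pitch 4.044212882600232 roll -0.023956899413769234 Fj [ 0.72   0.408 -2.257] t 12.35
J [-76.249  -0.018  26.012] headerr 0.029641984174534283 pitch 4.0418988216983 roll -0.04273492446430807 Fj [-0.559  0.543 -2.096] t 12.6
J [-76.286  -0.239  26.   ] headerr 0.03796146843507167 pitch 4.04007733287485 roll -0.0588448072331956 Fj [-0.284  2.898 -1.926] t 12.85
```

```bash
S='from h import *
st()'; python3 -m handwheel '0.04 0 -0.0005 0 0 0 0;0.04 0 -0.0005 0 0 0 0' >/dev/null; python3 -c "$S"; for k in 1 2 3; do python3 -m handwheel '0.04 0 0 0.0006 0 0 0;0.04 0 0 0.0006 0 0 0' >/dev/null; python3 -c "$S"; done
```

```text
J [-76.269  -0.112  26.1  ] headerr 0.013738161466325184 pitch 4.04251724143113 roll -0.015799476469398013 Fj [-0.505  2.954 -1.809] t 13.1
J [-76.232  -0.21   25.533] headerr 0.008536864174046664 pitch 4.046077816226701 roll -0.011348265817044682 Fj [-0.03   2.387 -1.399] t 13.35
J [-76.233  -0.215  25.392] headerr -0.0008170992658484744 pitch 4.069755995679064 roll -0.005688476601228498 Fj [-0.827  4.119  4.711] t 13.6
J [-76.238  -0.251  25.324] headerr -0.008684706615639769 pitch 4.097593288739742 roll 0.000451084120997636 Fj [-1.783  4.504  9.961] t 13.85
```

```bash
S='from h import *
st()'; python3 -m handwheel '0.04 0 0 -0.0008 0 0 0;0.04 0 0 -0.0008 0 0 0' >/dev/null; python3 -c "$S"; python3 -m handwheel '0.05 0 0 -0.0008 0 0 0;0.06 0 0 0 0 0 0;0.06 0 0 0 0 0 0;0.06 0 0 0 0 0 0;0.06 0 0 0 0 0 0'; python3 -c "$S"; python3 -m handwheel '0.065 0 0 -0.01 0 0 0;0.065 0 0 -0.03 0 -2 0;0.065 0 0 -0.06 0 -4 0;0.065 0 0 -0.1 0 -4 0;0.065 -0.03 0 -0.12 0 -4 0;0.065 -0.06 0 -0.12 0 -4 0;0.065 -0.06 0 -0.12 0 -4 0;0.065 -0.06 0 -0.12 0 -4 0';python3 - <<'E'
from h import *
st();f=r.camera_info('wrist');np.savez('w5.npz',**f);a=r.read_camera('wrist');cv2.imwrite('pics/w5.png',a)
b=r.read_camera('scene')[215:335,265:425];b=cv2.resize(b,None,fx=3,fy=3);cv2.imwrite('pics/s5.png',b)
c=np.zeros((480,800,3),np.uint8);c[:,:400]=cv2.resize(a,(400,300)).repeat(1,0)[:480] if 0 else 0
c[:300,:400]=cv2.resize(a,(400,300));c[:300,400:]=cv2.resize(b,(400,300));cv2.imwrite('pics/m5.png',c[:300])
E
```

```text
J [-76.213  -0.241  25.379] headerr 0.0028240685396771614 pitch 4.056614498924699 roll -0.004424300636724486 Fj [-1.161  3.628  5.735] t 14.1
time: 14.72
tcp_pos: [0.555, 0.0525, 0.0251]
tool_rot: [[0.179, 0.984, 0.013], [0.981, -0.179, 0.069], [0.071, 0.0, -0.998]]
ft_force: [0.5, 0.5, 0.6]
gripper_width: 0.0598
grasp_force: 0.0
J [-76.148  -0.564  25.129] headerr -0.010797760770075531 pitch 4.044868178321426 roll 0.024880205972873045 Fj [ 0.546 -0.359  0.631] t 14.725
time: 15.72
tcp_pos: [0.542, -0.0152, 0.1405]
tool_rot: [[0.18, 0.984, -0.001], [0.984, -0.18, 0.001], [0.001, -0.001, -1.0]]
ft_force: [-0.1, 1.3, 0.0]
gripper_width: 0.0653
grasp_force: 0.0
J [-145.028    0.107  140.508] headerr -0.07796363865693876 pitch 0.06588352798842602 roll -0.04222342414847176 Fj [1.298 0.323 0.044] t 15.725
```

View pics/m5.png

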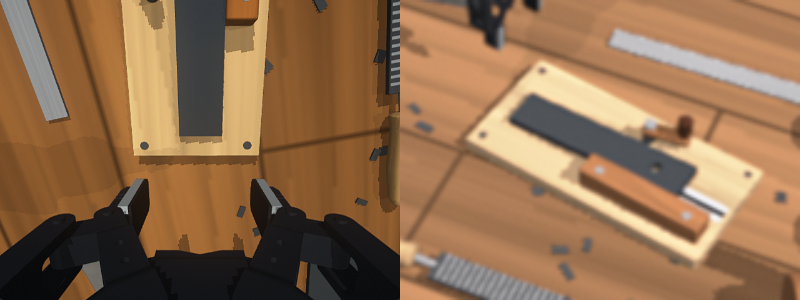

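Left panel: the slate lies on the board beside the fence, with its tail edge at about (200,135) in the half-size wrist picture. Right panel: its far end with the hole is up by the track. Next I go behind the tail with shut fingers.

Run:
```python
from h import *
f=dict(np.load('w5.npz'));i=cv2.imread('pics/w5.png');g=i.sum(2).astype(int)
for c in (300,320,340):
    k=np.argmax(np.diff(g[190:235,c]))+190.5;print(c,k,J(w((c,k),.028,'wrist',f)),J(w((c,k),.018,'wrist',f)))
for row in (100,180):
    d=np.diff(g[row]);a=np.argmin(d[260:310])+260.5;b=np.argmax(d[330:380])+330.5;print(row,a,b,J(w((a,row),.03,'wrist',f)),J(w((b,row),.03,'wrist',f)))
mv(-152,0,60);mv(-152,0,22.5)
```

```text
300 228.5 [-141.79639226   14.03492302   28.        ] [-144.25454594   14.58076191   18.        ]
320 217.5 [-133.84936282   -0.16965008   28.        ] [-135.99796854   -0.17709926   18.        ]
340 217.5 [-133.87536904  -14.24958989   28.        ] [-136.02498774  -14.8054725    18.        ]
100 282.5 358.5 [-56.02408392  23.88213432  30.        ] [-56.12382057 -25.09563527  30.        ]
180 284.5 355.5 [-107.31462398   23.94466461   30.        ] [-107.40692109  -24.35753009   30.        ]
d [-8.26168042e-03 -3.78347442e-05  8.02863062e-02]
d [-8.30743166e-03 -1.13184602e-05  1.17786269e-01]
```

```bash
python3 -m handwheel '0.0 -0.009 0 0.04 0 0 0;0.0 -0.009 0 0.08 0 0 0;0.0 -0.009 0 0.08 0 0 0;0.0 -0.009 0 0.08 0 0 0;0.0 -0.009 0 0.08 0 0 0' ; python3 -m handwheel '0.0 0 0 0.025 0 0 0;0.0 0 0 0.035 0 0 0;0.0 0 0 0.0375 0 0 0;0.0 0 0 0.0375 0 0 0'; python3 -c '
from h import *
st()'
```

```text
time: 16.45
tcp_pos: [0.5421, -0.0233, 0.062]
tool_rot: [[0.178, 0.984, 0.003], [0.984, -0.178, 0.001], [0.001, 0.003, -1.0]]
ft_force: [-1.0, 0.3, 0.2]
gripper_width: 0.0004
grasp_force: 0.0
time: 16.95
tcp_pos: [0.5413, -0.0236, 0.0235]
tool_rot: [[0.179, 0.984, 0.001], [0.984, -0.179, 0.001], [0.001, 0.001, -1.0]]
ft_force: [0.1, 0.5, -0.3]
gripper_width: -0.0002
grasp_force: 0.0
J [-153.431   -0.68    23.543] headerr -0.005104657596490238 pitch 0.05012819727442872 roll 0.04213403633899872 Fj [ 0.555 -0.026 -0.314] t 16.95
```

```bash
S='from h import *
st()'; python3 -m handwheel '0 0.003 0 0 0 0 0;0 0.006 0 0 0 0 0;0 0.009 0 0 0 0 0;0 0.011 0 0 0 0 0' >/dev/null;python3 -c "$S"; for k in 1 2 3; do python3 -m handwheel '0 0.0015 0 0 0 0 0;0 0.003 0 0 0 0 0;0 0.003 0 0 0 0 0'>/dev/null; python3 -c "$S"; done
```

```text
J [-143.014   -0.577   23.294] headerr -0.018940259073639533 pitch -0.017942434279049586 roll 0.05129753125587211 Fj [-1.942 -0.52   2.282] t 17.45
J [-139.489   -0.492   23.17 ] headerr -0.005107624621796107 pitch 0.0361588577846464 roll 0.022703806895811876 Fj [-1.787 -0.733  1.292] t 17.825
J [-135.896   -0.316   23.065] headerr 0.03065397403830402 pitch 0.0694896348191855 roll -0.00420270997523757 Fj [-0.935 -0.558  0.192] t 18.2
J [-132.983   -0.24    23.069] headerr 0.024836227916778905 pitch 0.06668445320205595 roll -0.011711810357934019 Fj [-1.555 -0.017  1.039] t 18.575
```

```bash
S='from h import *
st()'; for k in 1 2 3 4; do python3 -m handwheel '0 0.001 0 0 0 0 0;0 0.001 0 0 0 0 0;0 0.001 0 0 0 0 0'>/dev/null; python3 -c "$S"; done
python3 - <<'E'
from h import *
b=r.read_camera('scene')[215:335,265:425];cv2.imwrite('pics/s6.png',cv2.resize(b,None,fx=5,fy=5,interpolation=cv2.INTER_CUBIC))
E
```

```text
J [-132.13    -0.27    23.084] headerr 0.013771122914239927 pitch 0.06201423180034326 roll -0.007345458762200646 Fj [-0.988  0.263  1.367] t 18.95
J [-130.771   -0.287   23.053] headerr 0.03691923589002667 pitch 0.08263767701038023 roll -0.011363889638100299 Fj [0.13  0.235 0.129] t 19.325
J [-130.343   -0.322   23.111] headerr 0.005546515272156244 pitch 0.046982221488994134 roll 0.00204870877323174 Fj [ 0.231 -0.471  0.495] t 19.7
J [-129.545   -0.344   23.11 ] headerr -0.006728907187576614 pitch 0.0351263647846184 roll 0.005273713995174358 Fj [-0.569 -0.31  -0.406] t 20.075
```

View pics/s6.png

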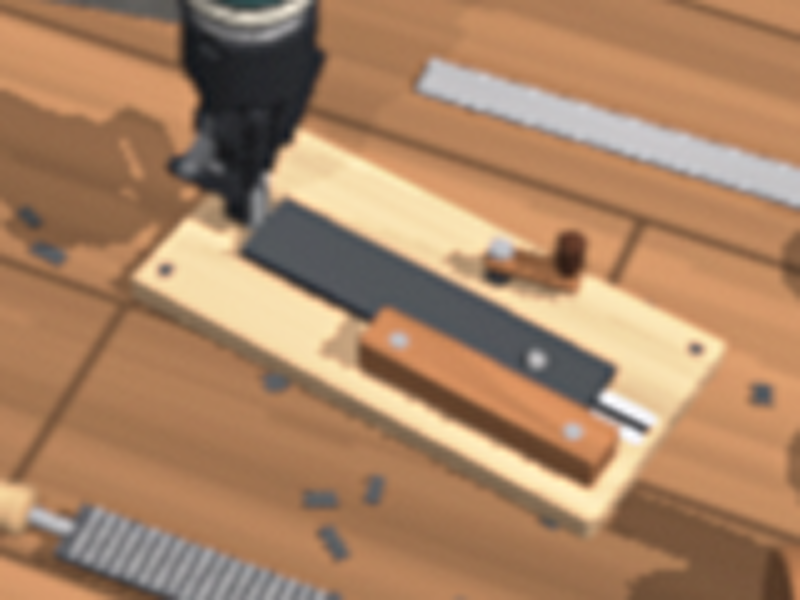

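The pin's bright top now shows in the hole at (537,358) and the pushing force has fallen to zero, so the slate looks dropped. I retract and hover over the knob to verify with the wrist camera.

```bash
python3 -m handwheel '0 -0.006 0 0 0 0 0;0 -0.006 0 -0.04 0 0 0;0.03 -0.006 0 -0.1 0 0 0;0.03 -0.006 0 -0.12 0 0 0;0.03 0.04 -0.015 -0.12 0 0 -6;0.03 0.09 -0.035 -0.12 0 0 -11;0.03 0.14 -0.05 -0.12 0 0 -11;0.03 0.179 -0.056 -0.12 0 0 -11;0.03 0.179 -0.056 -0.12 0 0 -11;0.03 0.179 -0.056 -0.12 0 0 -11;0.03 0.179 -0.056 -0.12 0 0 -11'
python3 - <<'E'
from h import *
st();print(r.observe()['joint_positions']);f=r.camera_info('wrist');np.savez('w7.npz',**f);a=r.read_camera('wrist');cv2.imwrite('pics/w7.png',a)
E
```

```text
time: 21.5
tcp_pos: [0.5222, 0.1841, 0.1434]
tool_rot: [[-0.009, 1.0, 0.0], [1.0, 0.009, 0.0], [0.0, 0.0, -1.0]]
ft_force: [-0.6, -0.6, 0.2]
gripper_width: 0.0303
grasp_force: 0.0
J [ 47.536  55.253 143.368] headerr 10.828961336217684 pitch 0.0006119385639188189 roll 0.008837792679777677 Fj [-0.697  0.482  0.236] t 21.5
[-47.469  32.533  32.76  119.381 -29.579  36.119   6.154]
```

View pics/w7.png

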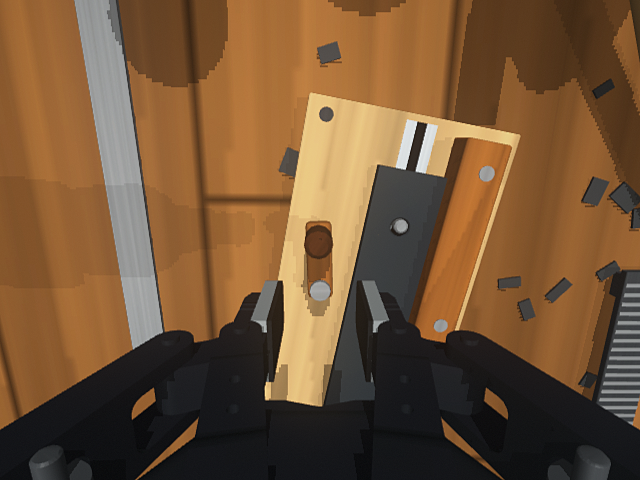

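The wrist view shows the pin standing in the slate's hole at (400,226), the slate's end at (378,166)–(444,178) and the knob at (318,241). I check flatness numerically.

Run:
```python
from h import *
f=dict(np.load('w7.npz'));i=cv2.imread('pics/w7.png');g=cv2.cvtColor(i,cv2.COLOR_BGR2GRAY)
c=cv2.cornerSubPix(g,np.float32([[378,166],[444,178]]).reshape(-1,1,2),(4,4),(-1,-1),(3,40,.01)).reshape(-1,2)
for z in (.028,.04):print(z,[J(w(a,z,'wrist',f)) for a in c],np.linalg.norm(w(c[0],z,'wrist',f)-w(c[1],z,'wrist',f))*1e3)
print('hole',J(w((400,226),.028,'wrist',f)),'pin',J(w((400,226),.032,'wrist',f)),'knob',J(w((318,241),.069,'wrist',f)))
k=J(w((318,241),.069,'wrist',f));ph=np.arctan2(k[1]-48,k[0]-10);print('phi',np.degrees(ph),np.hypot(k[0]-10,k[1]-48))
R=r.observe()
kx,ky=10+40*np.cos(ph),48+40*np.sin(ph);mv(kx,ky,46)
# arc in tool axes after descent (relative to pose there)
p0=np.array([kx,ky]);h0=np.radians(10.83)
for a in np.arange(10,120,10):
    b=ph-np.radians(a);p=np.array([10+40*np.cos(b),48+40*np.sin(b)])-p0
    print(a,round((p@[np.cos(h0),np.sin(h0)])/1e3,4),round((p@[np.sin(h0),-np.cos(h0)])/1e3,4))
```

```text
0.028 [array([102.01818273,  25.33672755,  28.        ]), array([102.16943899, -21.58781475,  28.        ])] 46.924786070142275
0.04 [array([102.51748242,  27.302917  ,  40.        ]), array([102.66174406, -17.45166812,  40.        ])] 44.75481762747176
hole [62.44576199 -0.63074915 28.        ] pin [63.2221849   0.42492339 32.        ] knob [51.91507858 57.01517497 69.        ]
phi 12.138365586203934 42.873618838651495
d [ 0.00165584 -0.00090344  0.0973911 ]
10 -0.0004 0.007
20 -0.0021 0.0137
30 -0.0049 0.0201
40 -0.0088 0.0259
50 -0.0136 0.031
60 -0.0192 0.0351
70 -0.0255 0.0382
80 -0.0321 0.0401
90 -0.0391 0.0409
100 -0.046 0.0405
110 -0.0528 0.0388
```

The slate is flat: its width at z = 28 mm comes to about 47 mm and the hole is on the pin. Next I drop the fingers round the knob, loosely caged.

```bash
python3 -m handwheel '0.03 0.002 -0.001 0.04 0 0 0;0.03 0.002 -0.001 0.07 0 0 0;0.03 0.002 -0.001 0.09 0 0 0;0.03 0.002 -0.001 0.0975 0 0 0;0.025 0.002 -0.001 0.0975 0 0 0;0.024 0.002 -0.001 0.0975 0 0 0'; python3 -c '
from h import *
st()'
```

```text
time: 22.3
tcp_pos: [0.5218, 0.1881, 0.0466]
tool_rot: [[-0.012, 1.0, 0.002], [1.0, 0.012, 0.001], [0.001, 0.002, -1.0]]
ft_force: [0.8, -0.2, 0.2]
gripper_width: 0.024
grasp_force: 0.0
J [51.355 56.323 46.556] headerr 10.973676856118997 pitch 0.06657454357702505 roll 0.09423500238388757 Fj [-0.07  -0.789  0.181] t 22.3
```

```bash
python3 -m handwheel '0.024 -0.0001 0.0035 0 0 0 5;0.024 -0.0004 0.007 0 0 0 10;0.024 -0.001 0.0105 0 0 0 15;0.024 -0.0021 0.0137 0 0 0 20;0.024 -0.0035 0.017 0 0 0 25;0.024 -0.0049 0.0201 0 0 0 30;0.024 -0.0068 0.023 0 0 0 35;0.024 -0.0088 0.0259 0 0 0 40;0.024 -0.0111 0.0286 0 0 0 45;0.024 -0.0136 0.031 0 0 0 50;0.024 -0.0164 0.0332 0 0 0 55;0.024 -0.0192 0.0351 0 0 0 60;0.024 -0.0192 0.0351 0 0 0 60'; python3 -c '
from h import *
st();mv(10+40*np.cos(-.84),48+40*np.sin(-.84),46)'
```

```text
time: 23.92
tcp_pos: [0.5568, 0.1704, 0.0465]
tool_rot: [[0.859, 0.512, 0.001], [0.512, -0.859, 0.002], [0.002, -0.001, -1.0]]
ft_force: [-0.8, 0.9, 0.5]
gripper_width: 0.0241
grasp_force: 0.6
J [40.233 18.756 46.471] headerr -48.90475377022155 pitch 0.11467392110026947 roll -0.06975015207497325 Fj [0.777 0.978 0.512] t 23.925
d [-0.002  0.003  0.   ]
```

```bash
python3 -m handwheel '0.024 -0.0005 0.0035 0 0 0 5;0.024 -0.0012 0.007 0 0 0 10;0.024 -0.0023 0.0105 0 0 0 15;0.024 -0.0034 0.0137 0 0 0 20;0.024 -0.005 0.017 0 0 0 25;0.024 -0.0067 0.02 0 0 0 30;0.024 -0.0086 0.023 0 0 0 35;0.024 -0.0106 0.0257 0 0 0 40;0.024 -0.0106 0.0257 0 0 0 40'; S='from h import *
st()'; python3 -c "$S"; for k in 1 2 3; do python3 -m handwheel '0.024 0 0.0007 0 0 0 0;0.024 0 0.0007 0 0 0 0' >/dev/null;python3 -c "$S"; done
```

```text
time: 25.05
tcp_pos: [0.5617, 0.1426, 0.0463]
tool_rot: [[0.987, -0.159, 0.002], [-0.159, -0.987, 0.001], [0.002, -0.002, -1.0]]
ft_force: [1.3, 1.5, 0.6]
gripper_width: 0.0238
grasp_force: 0.9
J [13.728  9.007 46.322] headerr -88.85544381758874 pitch 0.1231840562912529 roll -0.10487066926504282 Fj [ 1.701 -1.048  0.591] t 25.05
J [12.479  9.815 45.969] headerr -88.9321864217845 pitch 0.031067322225812086 roll -0.08078118071880404 Fj [ 1.863 -0.525  0.109] t 25.3
J [11.307 10.044 45.755] headerr -88.9943474179718 pitch 0.002757366897695481 roll -0.041168166569206716 Fj [ 1.141 -0.875 -0.453] t 25.55
J [10.588 10.009 45.698] headerr -89.00411650533135 pitch 0.004356162569470735 roll -0.03360352092190902 Fj [ 1.107 -1.154  0.682] t 25.8
```

```bash
S='from h import *
st()'; for k in 1 2 3 4 5 6; do python3 -m handwheel '0.024 0 0.0006 0 0 0 0;0.024 0 0.0006 0 0 0 0' >/dev/null;python3 -c "$S"|cut -c1-40,100-; done
```

```text
J [10.085 10.004 45.687] headerr -88.99815426 Fj [ 1.715 -0.998  0.926] t 26.05
J [ 9.469 10.063 45.693] headerr -89.0010718447 Fj [ 1.627 -1.528  0.219] t 26.3
J [ 8.824 10.036 45.698] headerr -89.0070377763 Fj [ 1.092 -1.757 -0.622] t 26.55
J [ 8.257 10.001 45.723] headerr -89.0065866176 Fj [ 2.001 -0.756 -0.659] t 26.8
J [ 7.663  9.974 45.74 ] headerr -89.00388527 Fj [ 1.736 -0.851  0.815] t 27.05
J [ 7.051  9.982 45.735] headerr -89.00217581 Fj [ 1.565 -1.062 -0.361] t 27.3
```

```bash
S='from h import *
st()'; for k in 1 2 3 4 5; do python3 -m handwheel '0.024 0 0.0006 0 0 0 0;0.024 0 0.0006 0 0 0 0' >/dev/null;python3 -c "$S"|cut -c1-40,100-; done
```

```text
J [ 6.647  9.896 45.731] headerr -88.995836 Fj [ 2.724 -1.42  -0.399] t 27.55
J [ 6.538  9.882 45.73 ] headerr -88.978128456 Fj [ 3.147 -1.207  0.262] t 27.8
J [ 6.473  9.91  45.7  ] headerr -88.957143443 Fj [ 5.046 -1.375  0.399] t 28.05
J [ 6.435  9.876 45.706] headerr -88.939670998 Fj [ 5.094 -1.65   0.461] t 28.3
J [ 6.384  9.831 45.698] headerr -88.920740785 Fj [ 6.497 -1.446 -0.291] t 28.55
```

```bash
python3 -m handwheel '0.024 0 -0.003 0 0 0 0;0.03 0 -0.005 0 0 0 0;0.03 0 -0.005 0 0 0 0;0.03 0 -0.005 -0.03 0 0 0;0.03 0 -0.005 -0.08 0 0 0;0.03 -0.05 -0.005 -0.12 0 0 0;0.03 -0.1 -0.005 -0.14 0 0 0;0.03 -0.1 -0.005 -0.14 0 0 0;0.03 -0.1 -0.005 -0.14 0 0 0'
python3 - <<'E'
from h import *
st();f=r.camera_info('wrist');np.savez('w8.npz',**f);a=r.read_camera('wrist')
b=r.read_camera('scene')[215:335,265:425]
cv2.imwrite('pics/m8.png',np.hstack([cv2.resize(a,(400,300)),cv2.resize(b,(400,300),interpolation=cv2.INTER_CUBIC)]));cv2.imwrite('pics/w8.png',a)
E
```

```text
time: 29.68
tcp_pos: [0.4613, 0.1542, 0.1858]
tool_rot: [[0.987, -0.162, 0.001], [-0.162, -0.987, 0.001], [0.001, -0.001, -1.0]]
ft_force: [-0.3, -0.1, -0.4]
gripper_width: 0.0301
grasp_force: 0.0
J [  7.142 109.846 185.754] headerr -88.99991810132646 pitch 0.04414084669910311 roll -0.03652064671660484 Fj [-0.171  0.304 -0.404] t 29.675
```

View pics/m8.png

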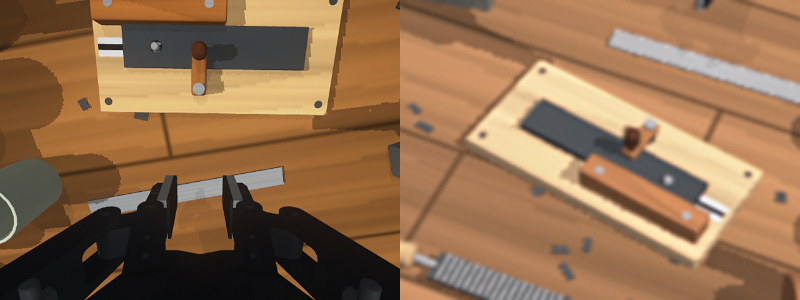

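Left: the arm lies straight across the slate, with the knob at (199,50), the pivot at (199,88) and the pin in the hole at (156,46). Right: it agrees. I check the gap to the fence once.

Run:
```python
from h import *
f=dict(np.load('w8.npz'));i=cv2.imread('pics/w8.png');g=i.astype(int).sum(2)
for c in (220,270,360,420,470):
    k=np.argmax(np.diff(g[90:125,c]))+90.5;print(c,J(w((c,k),.028,'wrist',f)))
print('col385',g[20:60,385].tolist())
print('knob',J(w((318,80),.069,'wrist',f)),'pivot',J(w((318,142),.043,'wrist',f)))
c=np.float32([[494,43],[490,112],[198,108]]).reshape(-1,1,2)
for a in cv2.cornerSubPix(cv2.cvtColor(i,cv2.COLOR_BGR2GRAY),c,(4,4),(-1,-1),(3,40,.01)).reshape(-1,2):print(a,J(w(a,.028,'wrist',f)))
```

```text
220 [85.44102962 24.69184683 28.        ]
270 [47.02065881 24.05173006 28.        ]
360 [-22.17234905  24.35670303  28.        ]
420 [-68.36095274  24.31710907  28.        ]
470 [-106.90039911   24.40575023   28.        ]
col385 [379, 380, 382, 379, 379, 375, 377, 379, 381, 378, 378, 380, 379, 377, 374, 373, 374, 372, 368, 365, 380, 261, 175, 195, 196, 196, 198, 193, 195, 195, 194, 198, 192, 192, 194, 192, 194, 199, 192, 193]
knob [10.19007743  8.61032139 69.        ] pivot [ 9.6874269  48.14812037 43.        ]
[494.23453  43.29345] [-118.80225874  -24.18682185   28.        ]
[490.01846 112.79774] [-122.3312508    24.36632329   28.        ]
[198.3382  107.25514] [102.02802675  24.06233865  28.        ]
```

```bash
python3 -c '
from station import r
print(r.finish_job())'
```

```text
the job is handed in; nothing more can be done
None
```

The slate lies flat on the jig against the fence with its hole over the pin, the hold-down is swung to its stop over it, everything is released, and the job was handed in at about 30 s.

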